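Snap the back cap onto an instrument housing

ROBOT

A 7-joint arm with a two-finger parallel gripper is mounted at the origin on the work surface. World frame = base frame: x ahead of the robot, y to its left, z up, the work surface at z = 0. Lengths are in m, angles in rad, forces in N, time in s.
With the tool pointing down it reaches from about 0.425 to 0.875 m from the base axis. Payload 8.4 kg.
Tool frame: the origin (TCP) lies midway between the tips of the shut fingers; the grasp point (between the pads) lies 19 mm behind it; z points along the fingers, y is the direction in which the jaws open and shut (so a half turn about z gives the same grasp; the last joint's range is limited). The gripper opens to 87 mm and grips with 3 to 60 N. Pads are 19 mm wide; open, the fingers measure 117 mm over their backs; the gripper's body (75 mm by 190 mm) begins 51 mm behind the grasp point.
Start: joints at [-1.314, 0.333, 0.04, 1.465, -0.013, 1.343, -0.059], TCP at [0.226, 0.609, 0.223] pointing down, gripper open.
Joint ranges: [-2.58, 2.58], [-0.38, 2.09], [-1.3, 1.39], [0.25, 2.4], [-1.5, 4.64], [0.08, 2.09], [-2.65, 2.65]. Speed limits (rad/s): [2.22, 2.22, 2.79, 2.79, 3.14, 3.14, 3.14].

INTERFACE

Orientations are given as a unit quaternion [x, y, z, w].
In Python, from station import r gives the robot as it stands.
- The arm moves only by the tool move_arm, never from a script. Its arguments are lists of equal length, an entry for each row: "delta_pos": the shift along the tool's x, y, z in mm, a list of three; "angular": the turn, a rotation vector about the tool's x, y, z in rad, a list of three; "gripper": the opening, from 0 (shut) to 1 (fully open). A call has exactly 10 rows; each row is the pose to reach, as a shift and turn from the pose commanded when the call began, along the tool's axes at that moment; what a row does not reach only later rows make up. A row lasts 1/12 s, in which the tool goes at most 41.7 mm and 7.16 degrees, less where a joint would pass 70% of its speed; a pose out of reach is approached as far as the arm can. A call with a gripper value outside its range is refused whole. The fingers move at their own pace and stop on an object; "grip_force" is the grip in N (left out, the last holds). Time passes only in rows, so rows that repeat a pose let the fingers close, or fill a call up. It gives the time, the measured TCP pose, the force and the opening at its end, in the units of the state.
- r.sense(): the state, without advancing time (a new reading comes with each control period).
- r.snapshot(name): name is "scene" or "top"; returns a dict with "image" (480x640x3 uint8, red, green, blue), "fx", "fy", "cx", "cy" (pixels), "distortion" ([k1, k2, p1, p2, k3] as OpenCV has them; the pictures are not rectified), "R" (3x3) and "t" (3): a world point X has camera coordinates R X + t. Camera axes: x right, y down, z forward; pixel columns grow to the right and rows downward; lengths in m; the calibration is good to about 2 mm. A picture is of the moment at which its call begins. There is no depth.
- r.sign_off(): hands the job in, once; it reports no verdict.
The state is a dict: "time_s": time; "q": joint angles; "joint_velocities": joint speeds; "tau": joint torques, N m; "position": TCP position; "ee_rot": TCP orientation; "force": force on the tool from outside, world axes, zero at the start; "wrist_torque": the same for the moment, N m; "width": finger opening in m.
Only numpy, scipy, OpenCV 4.12 (cv2) and the standard library are available. Lean on these libraries where they do the work, as an engineer would, in place of code of your own. Each camera call takes 0.05 s, during which the arm holds its last target.

TASK

Take the large solid cap (the one with the wide flange, not the small cap and not the open spacer ring) out of the black tray, set it plug-down in the mouth of the round housing on the holder, and press it down, against the drag of its gasket, until the snap stud in the bore clicks over and stays down. Feel for the click and stop there: pushing on the cap or on the holder with more than about 25 N crushes the seal. Leave the other things on the bench where they are, and finish with the cap released.

Things in the scene. Friction and masses are not known exactly. Their poses are not given: they have to be found in the camera images.
- cap: The cap to fit, bare aluminium, a stepped disc 23 mm high lying plug-down in one of the three tray pockets: plug 34 mm in diameter, 16 mm long (chamfered foot), above it a flange 46 mm in diameter and 7 mm thick with a fine ring line on its flat top. Origin at the centre of the plug's underside, z up. About 35 to 70 g.
- holder: Fixed dark foot 100 x 100 x 12 mm, a post, a dark disc and the round aluminium housing: 60 mm outside, its mouth 90 mm above the table, with an open bore 36.4 mm wide facing up. Origin on the table under the foot's centre, on the bore's axis; z up. In the bore, 2 mm below the mouth, lies a black gasket ring that carries the cap; it slides down under about 3 to 4 N and stays where it is left.
- tray: Black plastic tray, 120 mm (its x) by 300 mm (its y), floor 4 mm thick, walls and dividers reaching 9 mm above the table; three pockets centred at y = -98, 0 and 98 mm of the tray. Origin under its centre. Fixed on the table.
- cap_small: The small cap, to be left alone: as the cap, but plug 22 mm, flange 32 mm in diameter, 23 mm high, in another pocket. Origin at the centre of its underside.
- spacer: Aluminium spacer ring, to be left alone: 52 mm outside, 28 mm inside diameter, 12 mm high, in another pocket. Origin at the centre of its underside.
- bottle: White bottle, 48 mm in diameter, 120 mm high, at the back right; origin under its centre. Leave alone.
- jar: Small glass jar, 44 mm in diameter, 50 mm high, at the back left; origin under its centre. Leave alone.
- driver: Screwdriver 150 mm long lying at the back. Leave alone.
- tweezers: Steel tweezers 120 mm long lying at the back. Leave alone.
- loupe: Black eye loupe, 34 mm in diameter, 28 mm high, standing behind the tray and holder; origin under its centre. Leave alone.
- stud (a joint): Travel of the 16 mm steel snap stud inside the ring: 0 up, about 0.004 m snapped. It waits 0.5 to 10 mm below the ring's top, each time different and not reported. Pushing the cap on it takes, with the ring's drag, about 5 N at first, 10 to 13 N at the peak about 1 mm down, then less to 2 mm, where it jumps down by itself and stays; past 4 mm it is hard. 14 mm down the cap's flange meets the mouth.
Things that resemble listed ones, but are neither listed nor needed, are in the scene too. Leave any red look-alike of the cap alone. Of the things shaped like the holder, the aluminium one is meant.

How it is judged:
By the outcome, as a careful person would: the job done as asked, in the order asked, and still so for the second after the job is handed in, with the robot touching nothing.
It also fails if it takes over 61 s, if anything falls off the work surface, if the arm or the gripper's body presses on something with over 40 N, if the wrist force passes 120 N, or if a joint passes its speed limit or range.

## Working session

There is one attempt and no reset: what is moved stays moved. The work goes in short steps, Python scripts to look and compute and a tool call to move; the robot and the scene stay as the last step left them, time stands still between calls to the robot, and variables do not carry over. Pictures are saved under pics/ and viewed, and the job is handed in when it is done.

Besides the shell and the picture viewer there is one more tool, called after "Call:" as name(argument=value, ...) on one line, values as JSON. move_arm: Moves the arm, as the interface text tells. Its arguments: {"type":"object","properties":{"delta_pos":{"type":"array","items":{"type":"array","items":{"type":"number"}}},"angular":{"type":"array","items":{"type":"array","items":{"type":"number"}}},"gripper":{"type":"array","items":{"type":"number"}},"grip_force":{"type":"number"}},"required":["delta_pos","angular","gripper"]}

```bash
mkdir -p pics; ls; cat > h.py <<'E'
import cv2,numpy as np,pickle
from station import r
def snap(cam,name):
    s=r.snapshot(cam); pickle.dump(s,open(f'{name}.pkl','wb'))
    cv2.imwrite(f'pics/{name}.png',cv2.cvtColor(np.asarray(s['image']),cv2.COLOR_RGB2BGR)); return s
def load(n): return pickle.load(open(f'{n}.pkl','rb'))
def KD(s): return np.array([[s['fx'],0,s['cx']],[0,s['fy'],s['cy']],[0,0,1]]),np.array(s['distortion'],float)
def pix2w(s,u,v,z):
    K,D=KD(s); p=cv2.undistortPoints(np.array([[[u,v]]],float),K,D)[0,0]
    R=np.array(s['R']);t=np.array(s['t']); d=R.T@np.array([p[0],p[1],1]); c=-R.T@t
    return c+d*(z-c[2])/d[2]
def w2pix(s,X):
    K,D=KD(s); return cv2.projectPoints(np.atleast_2d(np.array(X,float)),cv2.Rodrigues(np.array(s['R']))[0],np.array(s['t'],float),K,D)[0][:,0]
def crop(s,u0,v0,w,h,k,name):
    im=cv2.cvtColor(np.asarray(s['image']),cv2.COLOR_RGB2BGR)[v0:v0+h,u0:u0+w]
    cv2.imwrite(f'pics/{name}.png',cv2.resize(im,None,fx=k,fy=k,interpolation=cv2.INTER_CUBIC))
E
python3 - <<'E'
from h import *
print(r.sense())
for c in('scene','top'):
    s=snap(c,c+'1'); print(c,s['fx'],s['cx'],s['cy'],s['distortion'],-np.array(s['R']).T@s['t'],np.array(s['R']).round(2).tolist())
E
```

```text
pics
{'time_s': 0.0, 'q': array([-1.31417744,  0.33387611,  0.03992667,  1.46624546, -0.01339408,
        1.34330201, -0.05846635]), 'joint_velocities': array([-2.72455867e-04,  7.39441157e-04,  2.68215347e-04, -1.44514777e-03,
       -2.61602090e-04,  1.56931002e-05,  1.46461706e-03]), 'tau': array([ 3.14734134e-04, -6.56367159e+01,  1.33528009e+00, -4.03778315e+01,
       -5.97060286e-02,  4.48827061e-02,  1.98744801e-04]), 'position': array([0.2263334 , 0.60883479, 0.22169513]), 'ee_rot': array([ 1.76988028e-01,  9.84212694e-01, -7.78729457e-04, -7.48627609e-05]), 'force': array([0.58357772, 0.47522794, 0.03860798]), 'wrist_torque': array([-0.02911011,  0.03976795, -0.00761583]), 'width': 0.0871042649104605}
scene 605.4436262092668 321.45329347663306 237.56987583959136 [0.02558194 0.         0.         0.         0.        ] [1.46389736 0.17402349 0.81929573] [[-0.18, 0.98, -0.0], [0.64, 0.12, -0.76], [-0.75, -0.14, -0.65]]
top 445.45905787504233 323.17307545539296 242.85279248341922 [-0.03586072  0.          0.          0.          0.        ] [0.54211851 0.04229295 1.09176074] [[-0.0, -1.0, 0.02], [-1.0, 0.0, -0.07], [0.07, -0.02, -1.0]]
```

View pics/scene1.png

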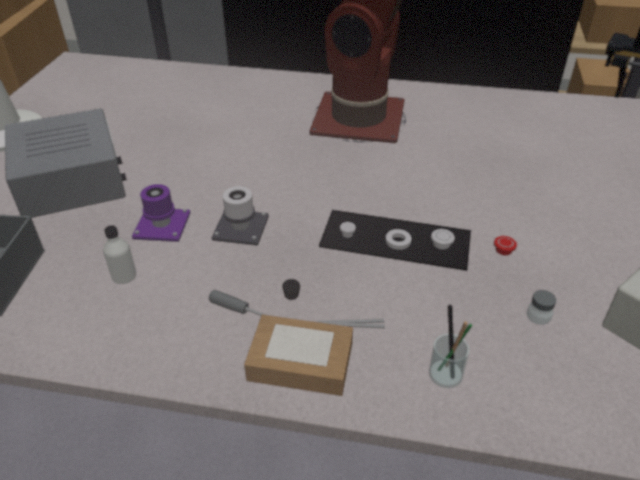

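View pics/top1.png

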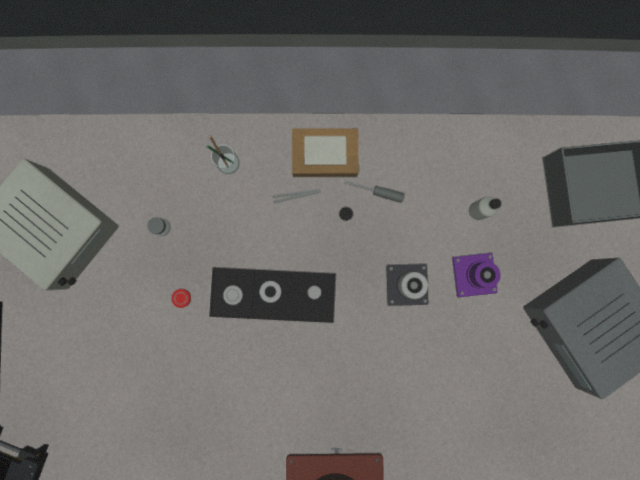

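Candidates for the cap are listed by top-view pixel, with the scene-view pixel in brackets:
- Large disc at (233,295) [443,238]
- Spacer with a hole at (270,292) [398,239]
- Small cap at (314,293) [347,229]
- Red look-alike at (181,298) [505,244]

My choice is (233,295). For the holder I take the aluminium one at (413,286), not the purple one at (485,275). I'll check both choices in close crops.

```bash
python3 - <<'E'
from h import *
a=load('top1');b=load('scene1')
crop(a,205,262,136,66,5,'c_tray_top'); crop(a,380,256,56,56,10,'c_hold_top')
crop(b,318,208,160,62,5,'c_tray_sc'); crop(b,205,180,70,70,8,'c_hold_sc')
E
```

```text
(no output)
```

View pics/c_tray_top.png

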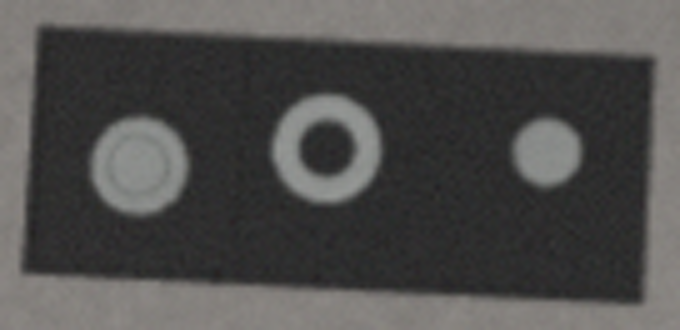

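View pics/c_hold_top.png

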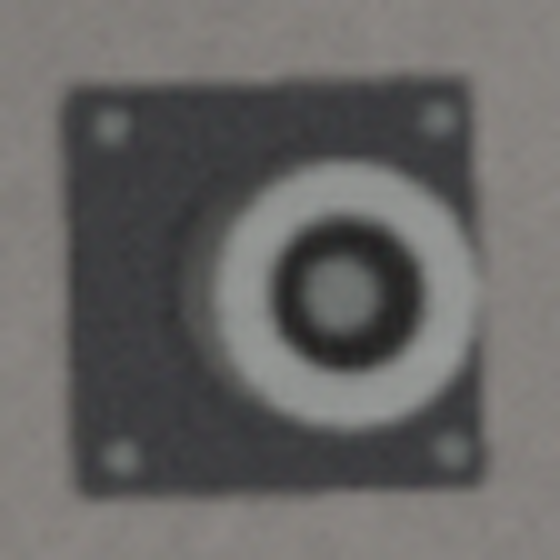

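View pics/c_tray_sc.png

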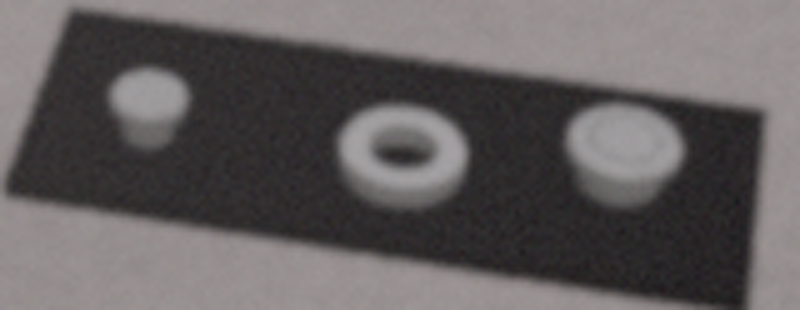

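View pics/c_hold_sc.png

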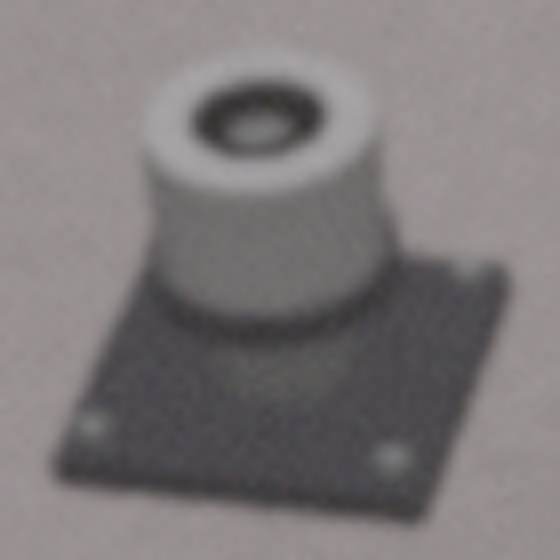

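```bash
python3 - <<'E'
from h import *
def blob(s,u0,v0,w,h,thr,k=8,inv=False):
    g=cv2.cvtColor(np.asarray(s['image']),cv2.COLOR_RGB2GRAY)[v0:v0+h,u0:u0+w]
    g=cv2.resize(g,None,fx=k,fy=k,interpolation=cv2.INTER_CUBIC); g=cv2.GaussianBlur(g,(0,0),k*.5)
    m=(g>thr).astype(np.uint8)
    if inv:m=1-m
    cs,_=cv2.findContours(m,cv2.RETR_CCOMP,cv2.CHAIN_APPROX_NONE)
    out=[]
    for c in cs:
        if cv2.contourArea(c)<40*k*k: continue
        e=cv2.fitEllipse(c); out.append(((e[0][0]+.5)/k-.5+u0,(e[0][1]+.5)/k-.5+v0,e[1][0]/k,e[1][1]/k))
    return out
a=load('top1');b=load('scene1')
for nm,s,bx,z in(('cap top',a,(215,278,36,34),.027),('hold top',a,(398,268,34,34),.09),('cap scene',b,(425,222,38,32),.027),('hold scene',b,(217,183,40,28),.09)):
    for thr in(90,105,120,135):
        for o in blob(s,*bx,thr): print(nm,thr,np.round(o,2),pix2w(s,o[0],o[1],z).round(4))
# foot screws / corners from top
for (x,y) in((65,90),(465,78),(485,488),(80,495)): print('foot',pix2w(a,380+(x+.5)/10-.5,256+(y+.5)/10-.5,.012).round(4))
for (x,y) in((38,26),(655,57),(642,302),(22,271)): print('tray',pix2w(a,205+(x+.5)/5-.5,262+(y+.5)/5-.5,.009).round(4))
E
```

```text
cap top 90 [232.37 294.72  19.2   19.49] [0.4955 0.2409 0.027 ]
cap top 105 [232.37 294.72  18.49  18.78] [0.4955 0.2409 0.027 ]
cap top 120 [232.36 294.72  17.65  17.96] [0.4954 0.241  0.027 ]
cap top 135 [231.98 294.48   9.36   9.44] [0.496  0.2418 0.027 ]
hold top 90 [417.94 284.84  32.88  34.28] [ 0.5184 -0.1872  0.09  ]
hold top 90 [414.23 284.98  15.15  15.5 ] [ 0.5181 -0.1787  0.09  ]
hold top 105 [418.1  284.81  32.38  33.58] [ 0.5185 -0.1875  0.09  ]
hold top 105 [414.23 284.96  15.82  16.17] [ 0.5182 -0.1787  0.09  ]
hold top 120 [418.16 284.77  30.81  34.37] [ 0.5185 -0.1877  0.09  ]
hold top 120 [414.22 284.94  16.57  16.92] [ 0.5182 -0.1787  0.09  ]
hold top 135 [414.35 285.13  24.49  24.67] [ 0.5178 -0.179   0.09  ]
hold top 135 [414.21 284.94  17.6   17.99] [ 0.5182 -0.1787  0.09  ]
cap scene 90 [442.35 237.63  19.44  23.18] [0.5019 0.2421 0.027 ]
cap scene 90 [455.73 224.59   5.87  55.27] [0.4547 0.2678 0.027 ]
cap scene 105 [442.48 236.99  16.97  22.64] [0.4998 0.2422 0.027 ]
cap scene 105 [456.92 224.48   5.51  56.34] [0.4539 0.2702 0.027 ]
cap scene 120 [442.52 236
[... 347 characters left out ...]
8  15.4 ] [ 0.5163 -0.1786  0.09  ]
hold scene 105 [236.43 196.39  32.05  48.24] [ 0.5241 -0.1771  0.09  ]
hold scene 105 [236.85 194.33   8.93  16.44] [ 0.5172 -0.1783  0.09  ]
hold scene 120 [236.24 195.35  31.41  46.65] [ 0.5208 -0.1785  0.09  ]
hold scene 120 [236.85 194.37   9.91  17.16] [ 0.5173 -0.1782  0.09  ]
hold scene 135 [236.28 195.36  32.27  45.2 ] [ 0.5208 -0.1784  0.09  ]
hold scene 135 [236.86 194.37  10.88  18.07] [ 0.5173 -0.1782  0.09  ]
foot [ 0.5661 -0.1279  0.012 ]
foot [ 0.5686 -0.2259  0.012 ]
foot [ 0.4693 -0.2289  0.012 ]
foot [ 0.4683 -0.1303  0.012 ]
tray [0.5621 0.2938 0.009 ]
tray [ 0.5461 -0.0053  0.009 ]
tray [0.4283 0.0016 0.009 ]
tray [0.4443 0.3001 0.009 ]
```

The crops confirm the choice. The disc with a ring line is the cap, at about (0.496, 0.241), and the housing bore is at about (0.518, -0.1785).

```bash
cat >> h.py <<'E'
from scipy.spatial.transform import Rotation as Ro
def go(x,y,z,yaw=0):
    st=r.sense(); Rm=Ro.from_quat(st['ee_rot'])
    # tool z down, tool y at yaw
    ty=np.array([np.cos(yaw),np.sin(yaw),0]);tz=np.array([0,0,-1.]);tx=np.cross(ty,tz)
    T=Ro.from_matrix(np.c_[tx,ty,tz])
    d=Rm.inv().apply(np.array([x,y,z])-st['position'])*1000
    print('t',st['time_s'],'pos',st['position'].round(4),'F',st['force'].round(2),'w',round(st['width'],4))
    print('delta mm',d.round(2),'rotvec',(Rm.inv()*T).as_rotvec().round(4))
E
python3 -c "
from h import *
go(.4957,.241,.10)"
```

```text
t 0.1 pos [0.2263 0.6089 0.2218] F [-0.08  0.91 -0.3 ] w 0.0871
delta mm [-380.64 -250.82  122.17] rotvec [-1.200e-03  1.000e-03  1.215e+00]
```

Call:
move_arm(delta_pos=[[-20, -13, 0], [-55, -36, 5], [-95, -63, 15], [-135, -89, 25], [-175, -115, 35], [-215, -142, 45], [-255, -168, 55], [-295, -194, 65], [-330, -217, 75], [-355, -234, 85]], angular=[[0, 0, 0.1], [0, 0, 0.22], [0, 0, 0.34], [0, 0, 0.46], [0, 0, 0.58], [0, 0, 0.7], [0, 0, 0.82], [0, 0, 0.94], [0, 0, 1.06], [0, 0, 1.17]], gripper=[0.75, 0.75, 0.75, 0.75, 0.75, 0.75, 0.75, 0.75, 0.75, 0.75], grip_force=20)

```text
time_s: 0.93
position: [0.4584, 0.2922, 0.1466]
ee_rot: [0.693, 0.721, 0.0, -0.0]
force: [0.5, 1.0, -0.2]
width: 0.0657
```

```bash
python3 -c "
from h import *
go(.4957,.241,.06)"
```

```text
t 0.9333 pos [0.4584 0.2922 0.1466] F [ 0.55  1.05 -0.21] w 0.0657
delta mm [-52.63  35.27  86.54] rotvec [ 0.0004 -0.0004  0.0389]
```

Call:
move_arm(delta_pos=[[-12, 8, 20], [-20, 13, 40], [-25, 17, 60], [-25, 17, 72], [-25, 17, 75], [-25, 17, 75], [-25, 17, 75], [-25, 17, 75], [-25, 17, 75], [-25, 17, 75]], angular=[[0, 0, 0.02], [0, 0, 0.04], [0, 0, 0.045], [0, 0, 0.045], [0, 0, 0.045], [0, 0, 0.045], [0, 0, 0.045], [0, 0, 0.045], [0, 0, 0.045], [0, 0, 0.045]], gripper=[0.75, 0.75, 0.75, 0.75, 0.75, 0.75, 0.75, 0.75, 0.75, 0.75])

```text
time_s: 1.77
position: [0.4758, 0.2704, 0.0725]
ee_rot: [0.707, 0.707, 0.001, -0.0]
force: [0.0, -0.1, 0.7]
width: 0.065
```

```bash
python3 - <<'E'
from h import *
go(.4957,.241,.009)
a=snap('top','top2');b=snap('scene','scene2')
crop(a,190,230,120,100,6,'c2t'); crop(b,380,150,130,120,5,'c2s')
E
```

```text
t 1.7667 pos [0.4758 0.2704 0.0725] F [ 0.04 -0.14  0.67] w 0.065
delta mm [-29.47  19.78  63.53] rotvec [ 0.0009 -0.0009  0.0006]
```

View pics/c2s.png

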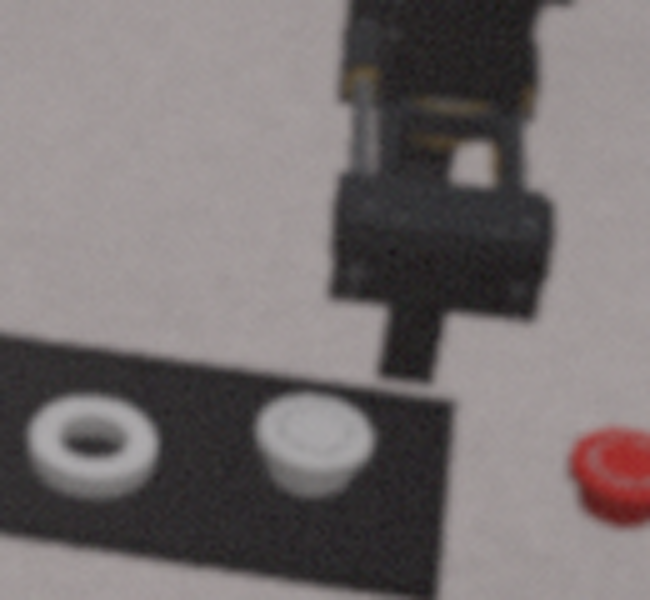

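View pics/c2t.png

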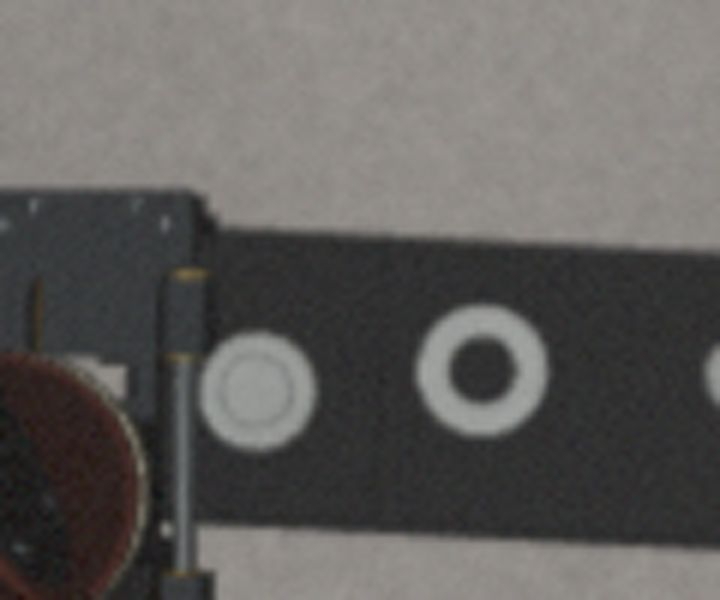

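Call:
move_arm(delta_pos=[[-15, 10, 0], [-29.5, 20, 0], [-29.5, 20, 0], [-29.5, 20, 15], [-29.5, 20, 30], [-29.5, 20, 40], [-29.5, 20, 50], [-29.5, 20, 50], [-29.5, 20, 50], [-29.5, 20, 50]], angular=[[0, 0, 0], [0, 0, 0], [0, 0, 0], [0, 0, 0], [0, 0, 0], [0, 0, 0], [0, 0, 0], [0, 0, 0], [0, 0, 0], [0, 0, 0]], gripper=[0.75, 0.75, 0.75, 0.75, 0.75, 0.75, 0.75, 0.75, 0.75, 0.75])

```text
time_s: 2.7
position: [0.4959, 0.2406, 0.0222]
ee_rot: [0.707, 0.707, 0.0, 0.0]
force: [-0.3, 0.7, 0.6]
width: 0.0651
```

```bash
python3 - <<'E'
from h import *
go(.4957,.241,.009)
b=snap('scene','scene3')
crop(b,380,150,130,120,5,'c3s')
E
```

```text
t 2.7 pos [0.4959 0.2406 0.0222] F [-0.3   0.74  0.64] w 0.0651
delta mm [ 0.44 -0.24 13.25] rotvec [ 0.0005 -0.0003  0.0001]
```

View pics/c3s.png

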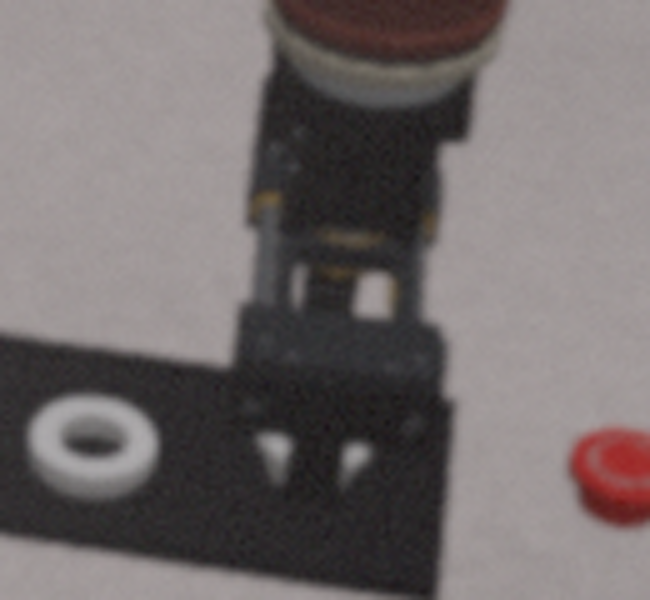

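The cap shows evenly on both sides of the front finger (cap 257..372, finger about 290..340 in the crop), so the gripper is centred. I'll descend and grip.

Call:
move_arm(delta_pos=[[0.4, 0, 7], [0.4, 0, 13.2], [0.4, 0, 13.2], [0.4, 0, 13.2], [0.4, 0, 13.2], [0.4, 0, 13.2], [0.4, 0, 13.2], [0.4, 0, 13.2], [0.4, 0, 13.2], [0.4, 0, 13.2]], angular=[[0, 0, 0], [0, 0, 0], [0, 0, 0], [0, 0, 0], [0, 0, 0], [0, 0, 0], [0, 0, 0], [0, 0, 0], [0, 0, 0], [0, 0, 0]], gripper=[0.75, 0.75, 0.75, 0.75, 0.4, 0.4, 0.4, 0.4, 0.4, 0.4], grip_force=20)

```text
time_s: 3.58
position: [0.4958, 0.2408, 0.0087]
ee_rot: [0.707, 0.707, 0.0, 0.0]
force: [0.8, -1.9, 0.7]
width: 0.0451
```

```bash
python3 - <<'E'
from h import *
go(.4957,.241,.009)
E
```

```text
t 3.5833 pos [0.4958 0.2408 0.0087] F [ 0.83 -1.92  0.71] w 0.0451
delta mm [ 0.24 -0.05 -0.32] rotvec [ 0.0003 -0.0001 -0.0001]
```

Call:
move_arm(delta_pos=[[0, 0, 0], [0, 0, -8], [0, 0, -20], [0, 0, -40], [0, 0, -65], [0, 0, -90], [0, 0, -115], [0, 0, -135], [0, 0, -145], [0, 0, -145]], angular=[[0, 0, 0], [0, 0, 0], [0, 0, 0], [0, 0, 0], [0, 0, 0], [0, 0, 0], [0, 0, 0], [0, 0, 0], [0, 0, 0], [0, 0, 0]], gripper=[0.4, 0.4, 0.4, 0.4, 0.4, 0.4, 0.4, 0.4, 0.4, 0.4])

```text
time_s: 4.42
position: [0.4969, 0.2413, 0.1566]
ee_rot: [0.707, 0.707, 0.002, 0.0]
force: [0.1, 1.2, -0.7]
width: 0.0449
```

```bash
python3 - <<'E'
from h import *
go(.5179,-.1785,.15)
b=snap('scene','scene4')
crop(b,380,120,130,120,5,'c4s')
E
```

```text
t 4.4167 pos [0.4969 0.2413 0.1566] F [ 0.06  1.2  -0.66] w 0.0449
delta mm [-419.86   21.05    5.43] rotvec [ 0.0037 -0.003  -0.0002]
```

View pics/c4s.png

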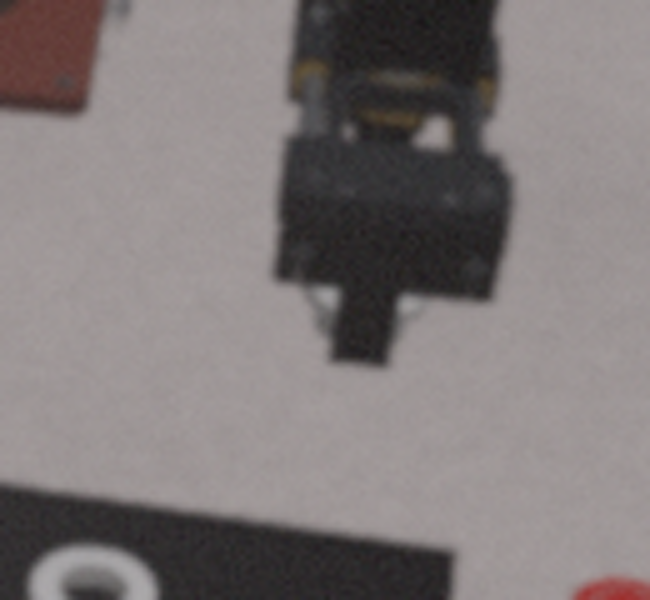

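The cap is in the grip, visible either side of the front finger at crop (325,300) and (410,300). Next I move over to the housing.

Call:
move_arm(delta_pos=[[-20, 0, 0], [-50, 2, 0], [-88, 4, 0], [-126, 6, 0], [-164, 8, 0], [-202, 10, 0], [-240, 12, 0], [-278, 14, 0], [-316, 16, 0], [-350, 18, 0]], angular=[[0, 0, 0], [0, 0, 0], [0, 0, 0], [0, 0, 0], [0, 0, 0], [0, 0, 0], [0, 0, 0], [0, 0, 0], [0, 0, 0], [0, 0, 0]], gripper=[0.4, 0.4, 0.4, 0.4, 0.4, 0.4, 0.4, 0.4, 0.4, 0.4])

```text
time_s: 5.3
position: [0.5123, -0.1117, 0.1522]
ee_rot: [0.707, 0.707, -0.001, -0.001]
force: [1.0, 0.4, -0.3]
width: 0.045
```

```bash
python3 - <<'E'
from h import *
go(.5179,-.1785,.14)
E
```

```text
t 5.3 pos [ 0.5123 -0.1117  0.1522] F [ 0.96  0.45 -0.35] w 0.045
delta mm [-66.77   5.68  12.26] rotvec [-0.0019  0.0004 -0.0009]
```

Call:
move_arm(delta_pos=[[-25, 2, 0], [-45, 4, 0], [-60, 5, 0], [-67, 6, 4], [-67, 6, 8], [-67, 6, 13], [-67, 6, 13], [-67, 6, 13], [-67, 6, 13], [-67, 6, 13]], angular=[[0, 0, 0], [0, 0, 0], [0, 0, 0], [0, 0, 0], [0, 0, 0], [0, 0, 0], [0, 0, 0], [0, 0, 0], [0, 0, 0], [0, 0, 0]], gripper=[0.4, 0.4, 0.4, 0.4, 0.4, 0.4, 0.4, 0.4, 0.4, 0.4])

```text
time_s: 6.13
position: [0.5199, -0.1756, 0.1407]
ee_rot: [0.707, 0.707, 0.0, 0.0]
force: [0.3, 0.2, -1.0]
width: 0.0453
```

```bash
python3 - <<'E'
from h import *
go(.5179,-.1785,.14)
b=snap('scene','scene5');a=snap('top','top5')
crop(b,190,120,100,100,6,'c5s');crop(a,350,230,120,100,6,'c5t')
E
```

```text
t 6.1333 pos [ 0.5199 -0.1756  0.1407] F [ 0.3   0.18 -0.95] w 0.0453
delta mm [-2.88 -1.97  0.73] rotvec [ 0.0004 -0.0002  0.001 ]
```

View pics/c5s.png

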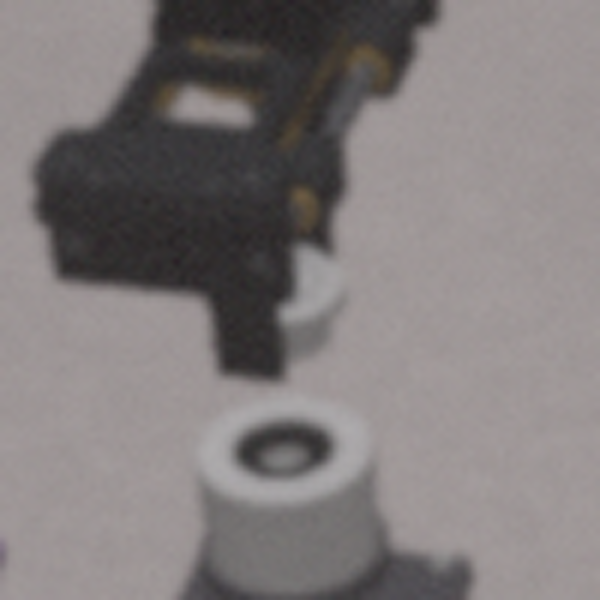

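View pics/c5t.png

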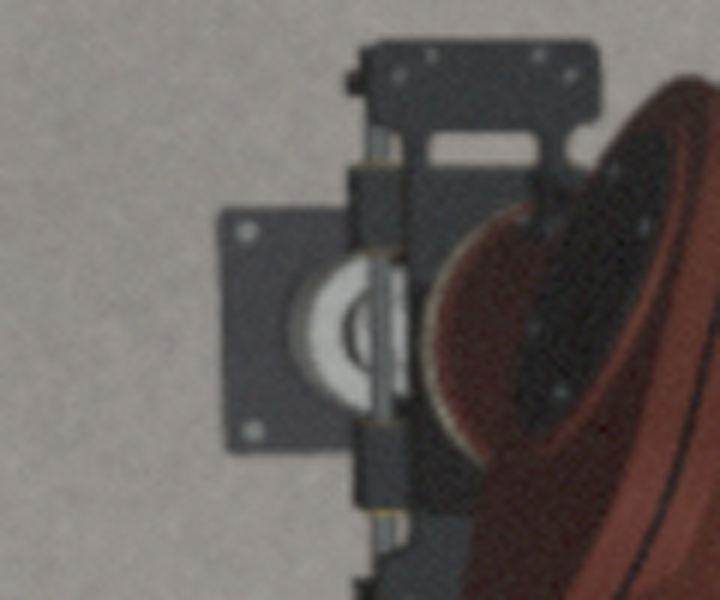

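```bash
cat > ov.py <<'E'
from h import *
def circ(x,y,z,d,n=120):
    t=np.linspace(0,2*np.pi,n); return np.c_[x+d/2*np.cos(t),y+d/2*np.sin(t),np.full(n,z)]
def overlay(s,u0,v0,w,h,k,name,items):
    im=cv2.cvtColor(np.asarray(s['image']),cv2.COLOR_RGB2BGR)[v0:v0+h,u0:u0+w]
    im=cv2.resize(im,None,fx=k,fy=k,interpolation=cv2.INTER_CUBIC)
    for c,col in items:
        p=((w2pix(s,c)-[u0,v0]+.5)*k-.5); cv2.polylines(im,[p.astype(np.int32)],True,col,1,cv2.LINE_AA)
    cv2.imwrite(f'pics/{name}.png',im)
E
python3 - <<'E'
from ov import *
b=load('scene5'); x,y,z=.5199,-.1756,.1407
g=(0,255,0);m=(255,0,255)
it=[(circ(x,y,z+.0183,.046),g),(circ(x,y,z+.0113,.046),g),(circ(x,y,z-.0047,.034),m),(circ(.5175,-.1784,.09,.06),g),(circ(.5175,-.1784,.09,.0364),m)]
overlay(b,215,150,50,60,12,'ov5',it)
E
```

```text
(no output)
```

View pics/ov5.png

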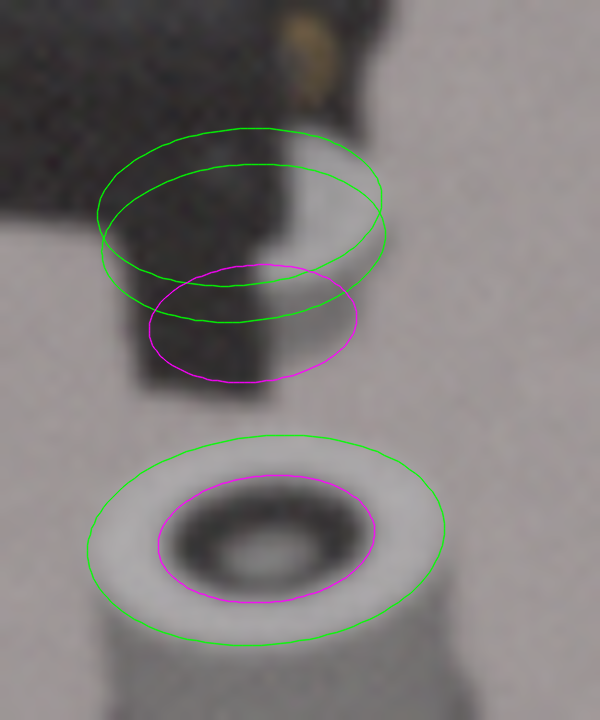

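```bash
python3 - <<'E'
from ov import *
b=load('scene5'); x,y,z=.5199,-.1756,.1407
g=(0,255,0);m=(255,0,255)
it=[(circ(x,y,z+.0183,.046),g),(circ(x,y,z+.0113,.046),g),(circ(x,y,z-.0047,.034),m)]
overlay(b,232,156,20,28,20,'ov5b',it)
crop(b,232,156,20,28,20,'ov5c')
cv2.imwrite('pics/ov5d.png',np.hstack([cv2.imread('pics/ov5b.png'),cv2.convertScaleAbs(cv2.imread('pics/ov5c.png'),alpha=1.6,beta=-60)]))
E
```

```text
(no output)
```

View pics/ov5d.png

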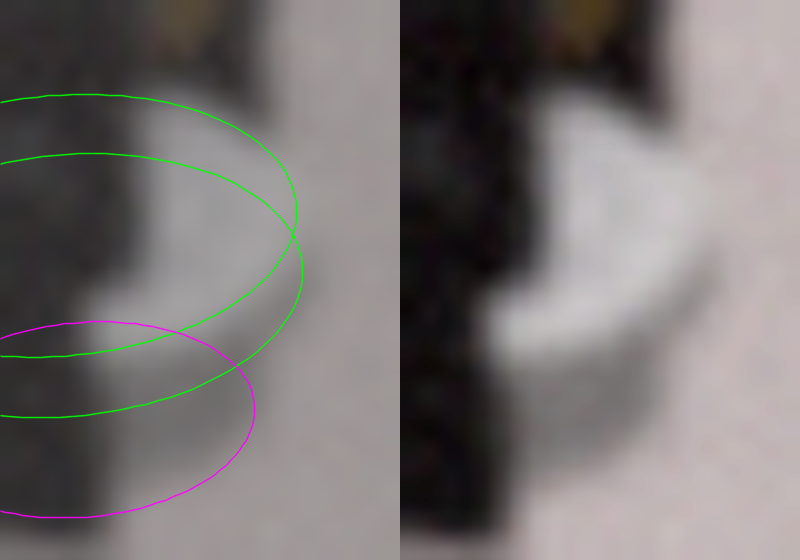

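Call:
move_arm(delta_pos=[[-2, -1.5, 0], [-3.4, -2.4, 5], [-3.4, -2.4, 15], [-3.4, -2.4, 25], [-3.4, -2.4, 33], [-3.4, -2.4, 39], [-3.4, -2.4, 43], [-3.4, -2.4, 43], [-3.4, -2.4, 43], [-3.4, -2.4, 43]], angular=[[0, 0, 0], [0, 0, 0], [0, 0, 0], [0, 0, 0], [0, 0, 0], [0, 0, 0], [0, 0, 0], [0, 0, 0], [0, 0, 0], [0, 0, 0]], gripper=[0.4, 0.4, 0.4, 0.4, 0.4, 0.4, 0.4, 0.4, 0.4, 0.4])

```text
time_s: 7.07
position: [0.5174, -0.1798, 0.0978]
ee_rot: [0.707, 0.707, 0.0, 0.0]
force: [-0.2, 0.2, -0.9]
width: 0.0449
```

```bash
python3 - <<'E'
from ov import *
go(.5175,-.179,.0927)
b=snap('scene','scene6')
x,y,z=r.sense()['position']
g=(0,255,0);m=(255,0,255)
it=[(circ(x,y,z+.0183,.046),g),(circ(x,y,z+.0113,.046),g),(circ(.5175,-.1784,.09,.06),g),(circ(.5175,-.1784,.09,.0364),m)]
overlay(b,212,165,50,50,12,'ov6',it)
E
```

```text
t 7.0667 pos [ 0.5174 -0.1798  0.0978] F [-0.21  0.25 -0.93] w 0.0449
delta mm [0.83 0.09 5.1 ] rotvec [ 0.0003  0.0002 -0.0001]
```

View pics/ov6.png

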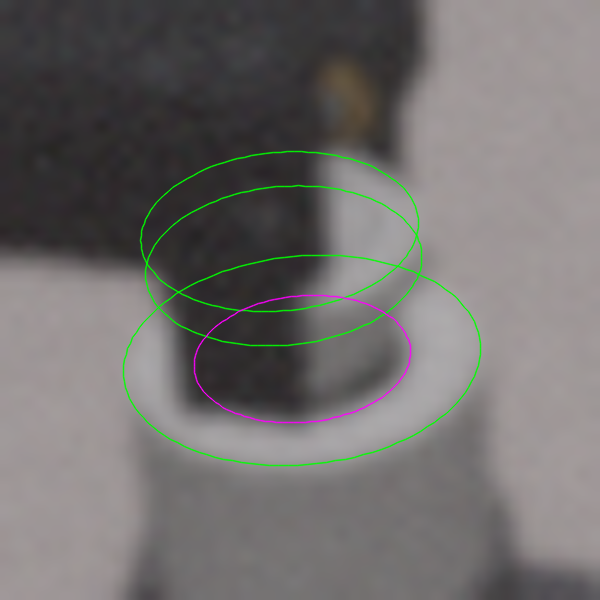

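Call:
move_arm(delta_pos=[[0.8, 0, 0], [0.8, 0, 1], [0.8, 0, 1.5], [0.8, 0, 2], [0.8, 0, 2.5], [0.8, 0, 3], [0.8, 0, 3.5], [0.8, 0, 4], [0.8, 0, 4.3], [0.8, 0, 4.3]], angular=[[0, 0, 0], [0, 0, 0], [0, 0, 0], [0, 0, 0], [0, 0, 0], [0, 0, 0], [0, 0, 0], [0, 0, 0], [0, 0, 0], [0, 0, 0]], gripper=[0.4, 0.4, 0.4, 0.4, 0.4, 0.4, 0.4, 0.4, 0.4, 0.4])

```text
time_s: 7.95
position: [0.5172, -0.1789, 0.0932]
ee_rot: [0.707, 0.707, -0.0, -0.0]
force: [0.6, -0.5, -0.7]
width: 0.0449
```

```bash
python3 - <<'E'
from ov import *
go(.5175,-.179,.0927)
b=snap('scene','scene7')
crop(b,212,165,50,50,12,'c7')
E
```

```text
t 7.95 pos [ 0.5172 -0.1789  0.0932] F [ 0.58 -0.46 -0.65] w 0.0449
delta mm [-0.09  0.35  0.45] rotvec [-0.0001  0.0001 -0.    ]
```

View pics/c7.png

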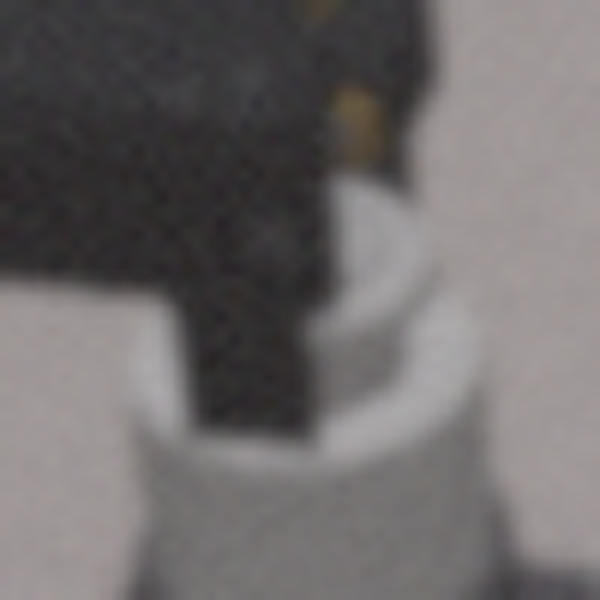

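Call:
move_arm(delta_pos=[[0, 0, 0.2], [0, 0, 0.4], [0, 0, 0.6], [0, 0, 0.8], [0, 0, 1.0], [0, 0, 1.2], [0, 0, 1.2], [0, 0, 1.2], [0, 0, 1.2], [0, 0, 1.2]], angular=[[0, 0, 0], [0, 0, 0], [0, 0, 0], [0, 0, 0], [0, 0, 0], [0, 0, 0], [0, 0, 0], [0, 0, 0], [0, 0, 0], [0, 0, 0]], gripper=[0.4, 0.4, 0.4, 0.4, 0.4, 0.4, 0.4, 0.4, 0.4, 0.4])

```text
time_s: 8.83
position: [0.5172, -0.1789, 0.0921]
ee_rot: [0.707, 0.707, 0.0, 0.0]
force: [-1.4, -0.3, 4.4]
width: 0.0451
```

```bash
python3 - <<'E'
from ov import *
go(.5175,-.179,.0927)
E
```

```text
t 8.8333 pos [ 0.5172 -0.1789  0.0921] F [-1.35 -0.29  4.38] w 0.0451
delta mm [-0.08  0.28 -0.62] rotvec [ 0.0001  0.     -0.    ]
```

Fz = 4.4 N, so the plug is seated on the gasket at the expected height. I'll release and rise.

Call:
move_arm(delta_pos=[[0, 0, 0], [0, 0, 0], [0, 0, 0], [0, 0, 0], [0, 0, 0], [0, 0, -8], [0, 0, -20], [0, 0, -35], [0, 0, -45], [0, 0, -45]], angular=[[0, 0, 0], [0, 0, 0], [0, 0, 0], [0, 0, 0], [0, 0, 0], [0, 0, 0], [0, 0, 0], [0, 0, 0], [0, 0, 0], [0, 0, 0]], gripper=[0.6, 0.7, 0.75, 0.75, 0.75, 0.75, 0.75, 0.75, 0.75, 0.75])

```text
time_s: 9.67
position: [0.5187, -0.1795, 0.14]
ee_rot: [0.707, 0.707, 0.001, 0.002]
force: [0.4, -0.9, 0.4]
width: 0.065
```

```bash
python3 - <<'E'
from ov import *
go(.5175,-.179,.117)
b=snap('scene','scene8')
crop(b,205,150,60,60,10,'c8')
E
```

```text
t 9.6667 pos [ 0.5187 -0.1795  0.14  ] F [ 0.4  -0.9   0.43] w 0.065
delta mm [ 0.46 -1.32 22.97] rotvec [ 0.0042  0.0003 -0.0002]
```

View pics/c8.png

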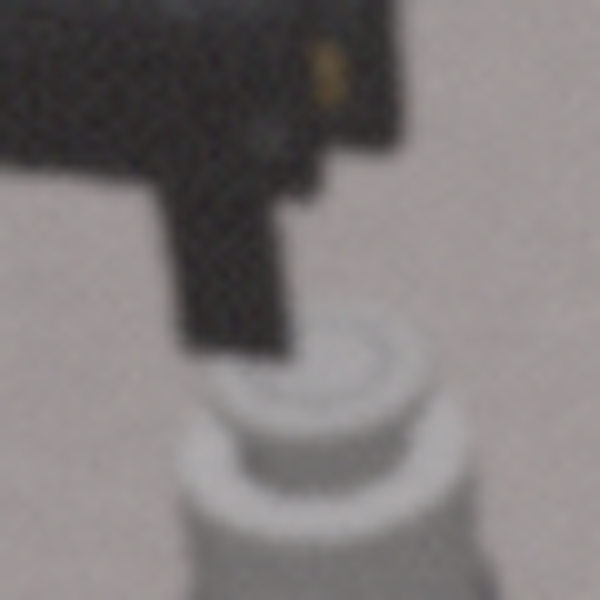

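The cap stands level in the mouth (flange centre about crop (320,370)). I'll shut the fingers and come down just above it.

Call:
move_arm(delta_pos=[[0.5, -1.2, 0], [0.5, -1.2, 0], [0.5, -1.2, 0], [0.5, -1.2, 0], [0.5, -1.2, 0], [0.5, -1.2, 8], [0.5, -1.2, 18], [0.5, -1.2, 25], [0.5, -1.2, 27.5], [0.5, -1.2, 27.5]], angular=[[0, 0, 0], [0, 0, 0], [0, 0, 0], [0, 0, 0], [0, 0, 0], [0, 0, 0], [0, 0, 0], [0, 0, 0], [0, 0, 0], [0, 0, 0]], gripper=[0, 0, 0, 0, 0, 0, 0, 0, 0, 0])

```text
time_s: 10.55
position: [0.5152, -0.1783, 0.1083]
ee_rot: [0.707, 0.707, -0.001, -0.001]
force: [-0.7, -0.4, 0.1]
width: 0.0068
```

```bash
python3 - <<'E'
from ov import *
go(.5175,-.1787,.1105)
b=snap('scene','scene9')
crop(b,205,150,60,60,10,'c9')
E
```

```text
t 10.55 pos [ 0.5152 -0.1783  0.1083] F [-0.68 -0.37  0.07] w 0.0068
delta mm [-0.4   2.28 -2.25] rotvec [-0.0021  0.0001 -0.0002]
```

View pics/c9.png

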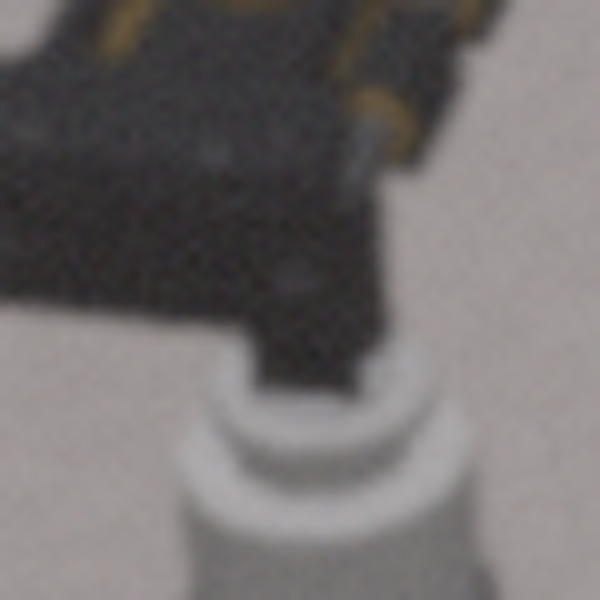

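Call:
move_arm(delta_pos=[[0, 0, -2], [0, 1, -2], [0, 2, -2], [0, 2, -2], [0, 2, -2], [0, 2, -2], [0, 2, -2], [0, 2, -2], [0, 2, -2], [0, 2, -2]], angular=[[0, 0, 0], [0, 0, 0], [0, 0, 0], [0, 0, 0], [0, 0, 0], [0, 0, 0], [0, 0, 0], [0, 0, 0], [0, 0, 0], [0, 0, 0]], gripper=[0, 0, 0, 0, 0, 0, 0, 0, 0, 0])

```text
time_s: 11.43
position: [0.518, -0.1784, 0.1115]
ee_rot: [0.707, 0.707, -0.0, -0.0]
force: [0.5, 0.4, 0.4]
width: 0.0007
```

```bash
python3 - <<'E'
from ov import *
go(.5175,-.1787,.1105)
E
```

```text
t 11.4333 pos [ 0.518  -0.1784  0.1115] F [0.48 0.38 0.44] w 0.0007
delta mm [-0.3  -0.47  1.04] rotvec [-0.  0. -0.]
```

Call:
move_arm(delta_pos=[[0, -0.4, 0.2], [0, -0.4, 0.4], [0, -0.4, 0.6], [0, -0.4, 0.8], [0, -0.4, 1.0], [0, -0.4, 1.2], [0, -0.4, 1.4], [0, -0.4, 1.6], [0, -0.4, 1.8], [0, -0.4, 1.8]], angular=[[0, 0, 0], [0, 0, 0], [0, 0, 0], [0, 0, 0], [0, 0, 0], [0, 0, 0], [0, 0, 0], [0, 0, 0], [0, 0, 0], [0, 0, 0]], gripper=[0, 0, 0, 0, 0, 0, 0, 0, 0, 0])

```text
time_s: 12.27
position: [0.5176, -0.1784, 0.1097]
ee_rot: [0.707, 0.707, -0.0, -0.0]
force: [-0.3, 0.2, 0.5]
width: 0.0007
```

```bash
python3 - <<'E'
from ov import *
go(.5175,-.1787,.1105)
E
```

```text
t 12.2667 pos [ 0.5176 -0.1784  0.1097] F [-0.27  0.16  0.51] w 0.0007
delta mm [-0.3  -0.07 -0.81] rotvec [-0.0001  0.     -0.    ]
```

Call:
move_arm(delta_pos=[[0, 0, 0.2], [0, 0, 0.4], [0, 0, 0.6], [0, 0, 0.8], [0, 0, 1.0], [0, 0, 1.2], [0, 0, 1.4], [0, 0, 1.5], [0, 0, 1.5], [0, 0, 1.5]], angular=[[0, 0, 0], [0, 0, 0], [0, 0, 0], [0, 0, 0], [0, 0, 0], [0, 0, 0], [0, 0, 0], [0, 0, 0], [0, 0, 0], [0, 0, 0]], gripper=[0, 0, 0, 0, 0, 0, 0, 0, 0, 0])

```text
time_s: 13.1
position: [0.5176, -0.1784, 0.1083]
ee_rot: [0.707, 0.707, -0.0, -0.0]
force: [-0.4, 0.5, -1.0]
width: 0.0004
```

Call:
move_arm(delta_pos=[[0, 0, 0.2], [0, 0, 0.4], [0, 0, 0.6], [0, 0, 0.8], [0, 0, 1.0], [0, 0, 1.0], [0, 0, 1.0], [0, 0, 1.0], [0, 0, 1.0], [0, 0, 1.0]], angular=[[0, 0, 0], [0, 0, 0], [0, 0, 0], [0, 0, 0], [0, 0, 0], [0, 0, 0], [0, 0, 0], [0, 0, 0], [0, 0, 0], [0, 0, 0]], gripper=[0, 0, 0, 0, 0, 0, 0, 0, 0, 0])

```text
time_s: 13.93
position: [0.5176, -0.1784, 0.1073]
ee_rot: [0.707, 0.707, 0.0, 0.0]
force: [-1.2, -0.4, 3.3]
width: 0.0005
```

```bash
python3 - <<'E'
from ov import *
go(.5175,-.1787,.1105)
x,y,z=r.sense()['position']
b=snap('scene','scene10')
g=(0,255,0)
it=[(circ(.5172,-.178,.1104,.046),g),(circ(.5172,-.178,.1104-.007,.046),(255,0,255))]
overlay(b,210,165,50,40,12,'ov10',it)
E
```

```text
t 13.9333 pos [ 0.5176 -0.1784  0.1073] F [-1.19 -0.38  3.29] w 0.0005
delta mm [-0.31 -0.14 -3.2 ] rotvec [ 0.0001  0.     -0.    ]
```

View pics/ov10.png

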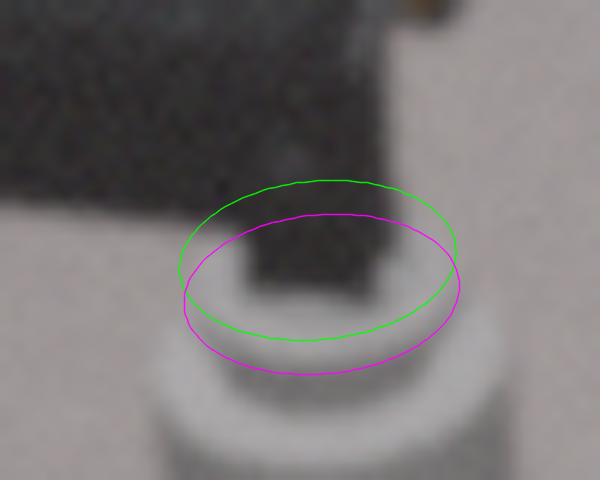

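Contact with ring drag (3.3 N), and the fingers sit centred on the flange. The cap has sunk about 3 mm, apparently during the earlier overshoot. From here I press in small steps.

Call:
move_arm(delta_pos=[[0, 0, 0.1], [0, 0, 0.2], [0, 0, 0.3], [0, 0, 0.4], [0, 0, 0.5], [0, 0, 0.5], [0, 0, 0.5], [0, 0, 0.5], [0, 0, 0.5], [0, 0, 0.5]], angular=[[0, 0, 0], [0, 0, 0], [0, 0, 0], [0, 0, 0], [0, 0, 0], [0, 0, 0], [0, 0, 0], [0, 0, 0], [0, 0, 0], [0, 0, 0]], gripper=[0, 0, 0, 0, 0, 0, 0, 0, 0, 0])

```text
time_s: 14.82
position: [0.5176, -0.1784, 0.1067]
ee_rot: [0.707, 0.707, -0.0, 0.0]
force: [-0.2, 0.2, 2.3]
width: 0.0002
```

Call:
move_arm(delta_pos=[[0, 0, 0.1], [0, 0, 0.2], [0, 0, 0.3], [0, 0, 0.4], [0, 0, 0.5], [0, 0, 0.6], [0, 0, 0.6], [0, 0, 0.6], [0, 0, 0.6], [0, 0, 0.6]], angular=[[0, 0, 0], [0, 0, 0], [0, 0, 0], [0, 0, 0], [0, 0, 0], [0, 0, 0], [0, 0, 0], [0, 0, 0], [0, 0, 0], [0, 0, 0]], gripper=[0, 0, 0, 0, 0, 0, 0, 0, 0, 0])

```text
time_s: 15.65
position: [0.5176, -0.1784, 0.1061]
ee_rot: [0.707, 0.707, -0.0, 0.0]
force: [-0.1, 0.6, 3.2]
width: 0.0006
```

Call:
move_arm(delta_pos=[[0, 0, 0.1], [0, 0, 0.2], [0, 0, 0.3], [0, 0, 0.4], [0, 0, 0.5], [0, 0, 0.5], [0, 0, 0.5], [0, 0, 0.5], [0, 0, 0.5], [0, 0, 0.5]], angular=[[0, 0, 0], [0, 0, 0], [0, 0, 0], [0, 0, 0], [0, 0, 0], [0, 0, 0], [0, 0, 0], [0, 0, 0], [0, 0, 0], [0, 0, 0]], gripper=[0, 0, 0, 0, 0, 0, 0, 0, 0, 0])

```text
time_s: 16.48
position: [0.5176, -0.1784, 0.1056]
ee_rot: [0.707, 0.707, -0.0, 0.0]
force: [-0.1, 0.7, 2.8]
width: 0.0004
```

Call:
move_arm(delta_pos=[[0, 0, 0.1], [0, 0, 0.2], [0, 0, 0.3], [0, 0, 0.4], [0, 0, 0.5], [0, 0, 0.5], [0, 0, 0.5], [0, 0, 0.5], [0, 0, 0.5], [0, 0, 0.5]], angular=[[0, 0, 0], [0, 0, 0], [0, 0, 0], [0, 0, 0], [0, 0, 0], [0, 0, 0], [0, 0, 0], [0, 0, 0], [0, 0, 0], [0, 0, 0]], gripper=[0, 0, 0, 0, 0, 0, 0, 0, 0, 0])

```text
time_s: 17.32
position: [0.5176, -0.1784, 0.1051]
ee_rot: [0.707, 0.707, -0.0, 0.0]
force: [-1.0, 0.3, 2.7]
width: 0.0005
```

Call:
move_arm(delta_pos=[[0, 0, 0.1], [0, 0, 0.2], [0, 0, 0.3], [0, 0, 0.4], [0, 0, 0.5], [0, 0, 0.6], [0, 0, 0.6], [0, 0, 0.6], [0, 0, 0.6], [0, 0, 0.6]], angular=[[0, 0, 0], [0, 0, 0], [0, 0, 0], [0, 0, 0], [0, 0, 0], [0, 0, 0], [0, 0, 0], [0, 0, 0], [0, 0, 0], [0, 0, 0]], gripper=[0, 0, 0, 0, 0, 0, 0, 0, 0, 0])

```text
time_s: 18.15
position: [0.5176, -0.1784, 0.1045]
ee_rot: [0.707, 0.707, -0.0, 0.0]
force: [-0.6, 0.6, 3.0]
width: 0.0001
```

Call:
move_arm(delta_pos=[[0, 0, 0.1], [0, 0, 0.2], [0, 0, 0.3], [0, 0, 0.4], [0, 0, 0.5], [0, 0, 0.6], [0, 0, 0.6], [0, 0, 0.6], [0, 0, 0.6], [0, 0, 0.6]], angular=[[0, 0, 0], [0, 0, 0], [0, 0, 0], [0, 0, 0], [0, 0, 0], [0, 0, 0], [0, 0, 0], [0, 0, 0], [0, 0, 0], [0, 0, 0]], gripper=[0, 0, 0, 0, 0, 0, 0, 0, 0, 0])

```text
time_s: 18.98
position: [0.5176, -0.1784, 0.1039]
ee_rot: [0.707, 0.707, -0.0, 0.0]
force: [0.2, -0.2, 2.7]
width: 0.0007
```

Call:
move_arm(delta_pos=[[0, 0, 0.1], [0, 0, 0.2], [0, 0, 0.3], [0, 0, 0.4], [0, 0, 0.5], [0, 0, 0.6], [0, 0, 0.6], [0, 0, 0.6], [0, 0, 0.6], [0, 0, 0.6]], angular=[[0, 0, 0], [0, 0, 0], [0, 0, 0], [0, 0, 0], [0, 0, 0], [0, 0, 0], [0, 0, 0], [0, 0, 0], [0, 0, 0], [0, 0, 0]], gripper=[0, 0, 0, 0, 0, 0, 0, 0, 0, 0])

```text
time_s: 19.82
position: [0.5176, -0.1784, 0.1036]
ee_rot: [0.707, 0.707, 0.0, -0.0]
force: [-1.3, 1.1, 6.2]
width: 0.0005
```

Force is rising to 6.2 N, so the cap has met the stud.

Call:
move_arm(delta_pos=[[0, 0, 0.1], [0, 0, 0.2], [0, 0, 0.3], [0, 0, 0.4], [0, 0, 0.4], [0, 0, 0.4], [0, 0, 0.4], [0, 0, 0.4], [0, 0, 0.4], [0, 0, 0.4]], angular=[[0, 0, 0], [0, 0, 0], [0, 0, 0], [0, 0, 0], [0, 0, 0], [0, 0, 0], [0, 0, 0], [0, 0, 0], [0, 0, 0], [0, 0, 0]], gripper=[0, 0, 0, 0, 0, 0, 0, 0, 0, 0])

```text
time_s: 20.65
position: [0.5177, -0.1784, 0.1034]
ee_rot: [0.707, 0.707, 0.0, 0.0]
force: [-2.2, 0.8, 8.9]
width: 0.0001
```

Call:
move_arm(delta_pos=[[0, 0, 0.1], [0, 0, 0.2], [0, 0, 0.3], [0, 0, 0.4], [0, 0, 0.4], [0, 0, 0.4], [0, 0, 0.4], [0, 0, 0.4], [0, 0, 0.4], [0, 0, 0.4]], angular=[[0, 0, 0], [0, 0, 0], [0, 0, 0], [0, 0, 0], [0, 0, 0], [0, 0, 0], [0, 0, 0], [0, 0, 0], [0, 0, 0], [0, 0, 0]], gripper=[0, 0, 0, 0, 0, 0, 0, 0, 0, 0])

```text
time_s: 21.48
position: [0.5178, -0.1785, 0.1032]
ee_rot: [0.707, 0.707, 0.0, 0.0]
force: [-2.2, 1.2, 9.9]
width: 0.0001
```

Call:
move_arm(delta_pos=[[0, 0, 0.1], [0, 0, 0.2], [0, 0, 0.3], [0, 0, 0.3], [0, 0, 0.3], [0, 0, 0.3], [0, 0, 0.3], [0, 0, 0.3], [0, 0, 0.3], [0, 0, 0.3]], angular=[[0, 0, 0], [0, 0, 0], [0, 0, 0], [0, 0, 0], [0, 0, 0], [0, 0, 0], [0, 0, 0], [0, 0, 0], [0, 0, 0], [0, 0, 0]], gripper=[0, 0, 0, 0, 0, 0, 0, 0, 0, 0])

```text
time_s: 22.32
position: [0.5178, -0.1784, 0.103]
ee_rot: [0.707, 0.707, 0.0, 0.0]
force: [-2.9, 1.3, 11.7]
width: 0.0003
```

Call:
move_arm(delta_pos=[[0, 0, 0.1], [0, 0, 0.2], [0, 0, 0.3], [0, 0, 0.3], [0, 0, 0.3], [0, 0, 0.3], [0, 0, 0.3], [0, 0, 0.3], [0, 0, 0.3], [0, 0, 0.3]], angular=[[0, 0, 0], [0, 0, 0], [0, 0, 0], [0, 0, 0], [0, 0, 0], [0, 0, 0], [0, 0, 0], [0, 0, 0], [0, 0, 0], [0, 0, 0]], gripper=[0, 0, 0, 0, 0, 0, 0, 0, 0, 0])

```text
time_s: 23.15
position: [0.5178, -0.1784, 0.1027]
ee_rot: [0.707, 0.707, 0.0, 0.0]
force: [-4.0, 1.0, 11.8]
width: 0.0006
```

Call:
move_arm(delta_pos=[[0, 0, 0.1], [0, 0, 0.2], [0, 0, 0.3], [0, 0, 0.3], [0, 0, 0.3], [0, 0, 0.3], [0, 0, 0.3], [0, 0, 0.3], [0, 0, 0.3], [0, 0, 0.3]], angular=[[0, 0, 0], [0, 0, 0], [0, 0, 0], [0, 0, 0], [0, 0, 0], [0, 0, 0], [0, 0, 0], [0, 0, 0], [0, 0, 0], [0, 0, 0]], gripper=[0, 0, 0, 0, 0, 0, 0, 0, 0, 0])

```text
time_s: 23.98
position: [0.5176, -0.1784, 0.1016]
ee_rot: [0.707, 0.707, -0.0, -0.0]
force: [0.2, -0.7, 3.3]
width: 0.0005
```

The force broke from about 12 N to 3.3 N with a 1.1 mm jump, which is the click. One small confirming step will tell stud from ring drag.

Call:
move_arm(delta_pos=[[0, 0, 0.1], [0, 0, 0.2], [0, 0, 0.3], [0, 0, 0.3], [0, 0, 0.3], [0, 0, 0.3], [0, 0, 0.3], [0, 0, 0.3], [0, 0, 0.3], [0, 0, 0.3]], angular=[[0, 0, 0], [0, 0, 0], [0, 0, 0], [0, 0, 0], [0, 0, 0], [0, 0, 0], [0, 0, 0], [0, 0, 0], [0, 0, 0], [0, 0, 0]], gripper=[0, 0, 0, 0, 0, 0, 0, 0, 0, 0])

```text
time_s: 24.82
position: [0.5176, -0.1784, 0.1013]
ee_rot: [0.707, 0.707, -0.0, 0.0]
force: [0.9, 0.1, 1.8]
width: 0.0006
```

Only the ring drag is left (1.8 N), so the stud is over and the cap is free of it. I'll lift straight off and look.

Call:
move_arm(delta_pos=[[0, 0, -3], [0, 0, -10], [0, 0, -25], [0, 0, -45], [0, 0, -70], [0, 0, -95], [0, 0, -110], [0, 0, -120], [0, 0, -120], [0, 0, -120]], angular=[[0, 0, 0], [0, 0, 0], [0, 0, 0], [0, 0, 0], [0, 0, 0], [0, 0, 0], [0, 0, 0], [0, 0, 0], [0, 0, 0], [0, 0, 0]], gripper=[0, 0, 0, 0, 0, 0, 0, 0, 0, 0])

```text
time_s: 25.65
position: [0.5175, -0.1783, 0.2211]
ee_rot: [0.707, 0.707, 0.0, -0.0]
force: [-0.7, -0.4, -0.4]
width: 0.0004
```

```bash
python3 - <<'E'
from ov import *
go(.5175,-.1787,.2)
b=snap('scene','scene11')
g=(0,255,0)
it=[(circ(.5175,-.178,.1013,.046),g)]
overlay(b,205,165,60,60,10,'ov11',it)
E
```

```text
t 25.65 pos [ 0.5175 -0.1783  0.2211] F [-0.75 -0.36 -0.39] w 0.0004
delta mm [-0.42 -0.03 21.13] rotvec [ 0.0001 -0.0002  0.0002]
```

View pics/ov11.png

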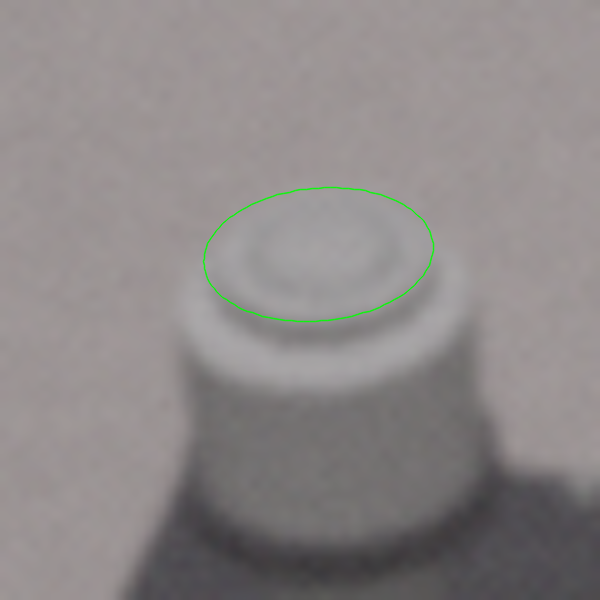

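View pics/scene11.png

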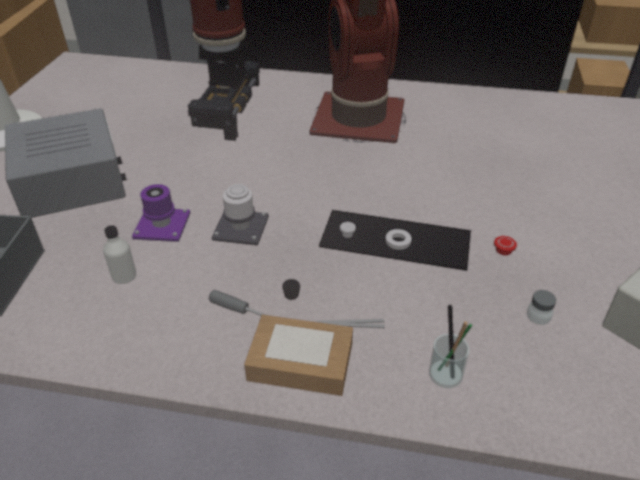

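The cap sits level in the mouth at crop (320,255), and its top matches the pressed height. Everything else is where it was.

```bash
python3 -c "
from station import r
print(r.sign_off())"
```

```text
the job is handed in; nothing more can be done
None
```

The large flanged cap is in the aluminium housing, pressed down until the snap stud clicked, and released. The job was handed in at about 25.7 s of robot time.

- **Press:** Ring drag was about 3 N. The force rose to 11.8 N over about 1 mm, then broke to 3.3 N with a 1.1 mm jump. A 0.3 mm confirming step after the click gave only 1.8 N, so the stud was over. The highest force I read was about 12 N, against the 25 N limit.
- **Final picture:** The cap sits level with its top at about 101 mm, the gripper is clear, and the other things look unmoved.
- **Overshoot:** When I brought the shut fingers down, the arm went lower than I meant. It seems to have pushed the cap and ring down about 3 mm early. Forces are only read at the end of each call, so that contact's peak was not seen. The stud was still up afterwards, because I felt its full force rise and click later.
- **Camera disagreement:** The two cameras differed by about 1 mm in the cap and housing positions. I used a value in between, and the plug entered the mouth without contact force.

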